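# Dock the last remote and select its bay

## Robot

A 6-joint arm with a two-finger parallel gripper is mounted at the origin on the work surface. World frame = base frame: x ahead of the robot, y to its left, z up, the work surface at z = 0. Lengths are in m, angles in rad, forces in N, time in s.
With the tool pointing down it reaches from about 0.35 to 0.775 m from the base axis. Payload 5.5 kg.
Tool frame: the origin (TCP) lies on the centre line of the jaws, within the pads' length; the fingertips stand 19 mm ahead of it and the grasp point (between the pads) is the TCP (tip_reach is the x of the fingertips in the tool frame, in m); x points along the fingers, y is the direction in which the jaws open and shut, and the axes are right-handed (so a half turn about x gives the same grasp; the last joint's range is limited). The gripper opens to 85 mm and grips with 20 to 120 N. Pads are 22 mm wide; open, the fingers measure 114 mm over their backs; the gripper's body (76 mm by 85 mm) begins 54 mm behind the grasp point. The pads swing forward as they close: fully open they stand 13 mm farther back than shut.
Start: joints at [-1.48, 0.313, 0.046, 1.304, 0, 1.431], TCP at [0.132, -0.56, 0.25] pointing down, gripper open.
Joint ranges: [-2.76, 2.76], [-0.86, 1.69], [-1.03, 1.26], [-2.2, 2.34], [-1.47, 1.5], [-3.14, 3.14]. Speed limits (rad/s): [2.57, 2.57, 3.14, 3.14, 3.14, 3.14].

## Interface

Orientations are given as a unit quaternion [x, y, z, w].
In Python, from rig import observe, get_image, camera_model, close_job, tip_reach gives the robot as it stands.
- The arm moves only by the tool apply_moves, never from a script. Its argument "steps" is a list of rows, each a list of 5 numbers: the opening, from 0 (shut) to 1 (fully open), then the shift along the tool's x, y, z in m, then the turn about the tool's x in degrees. In form: [[gripper, tx, ty, tz, turn], ...]. A call has exactly 5 rows; each row is the pose to reach, as a shift and turn from the pose commanded when the call began, along the tool's axes at that moment; what a row does not reach only later rows make up. A row lasts 1/12 s, in which the tool goes at most 41.7 mm and 7.16 degrees, less where a joint would pass 70% of its speed; a pose out of reach is approached as far as the arm can. A call with a gripper value outside its range is refused whole. The fingers move at their own pace and stop on an object; the grip force is fixed at half the most. Time passes only in rows, so rows that repeat a pose let the fingers close, or fill a call up. It gives the time, the measured TCP pose, the force and the opening at its end, in the units of the state.
- observe(): the state, without advancing time (a new reading comes with each control period).
- get_image(name): name is "side" or "top"; returns the picture (420x560x3 uint8, red, green, blue); there is no depth.
- camera_model(name): a dict with "mtx" (3x3 intrinsics, pixels), "eye" and "attitude" of the camera in the world. Camera axes: x right, y up, looking along -z (the intrinsics and any distortion apply to the point x, -y, -z); pixel columns grow to the right and rows downward; lengths in m; the calibration is good to about 2 mm. A picture is of the moment at which its call begins. camera_model takes no time and is no camera call.
- close_job(): hands the job in, once; it reports no verdict.
The state is a dict: "t": time; "joint_positions": joint angles; "qvel": joint speeds; "tau": joint torques, N m; "ee_pos": TCP position; "ee_rot": TCP orientation; "wrist_force": force on the tool from outside, world axes, zero at the start; "moment": the same for the moment, N m; "grip_width": finger opening in m.
Only numpy, scipy, OpenCV 4.12 (cv2) and the standard library are available. Lean on these libraries where they do the work, as an engineer would, in place of code of your own. Each camera call takes 0.05 s, during which the arm holds its last target.

## Task

Pick up the remote control lying on the red table and lay it down flat, without dropping it, inside the one empty bay of the grey charging dock. Then turn the dock's dial to that bay's position and let go: counted in clicks clockwise from the anticlockwise stop (off), one click is the bay beside the dial, two the middle bay, three the far bay. Leave everything else where it is.

Things in the scene. Friction and masses are not known exactly. Their poses are not given: they have to be found in the camera images.
- remote: the loose black remote control on the table, a slab 150 x 42 x 24 mm (x, y, z), about 0.13 kg; origin at the centre of its underside, x along its length, z up. Either end may face either way in the bay
- dock: grey charging dock, fixed, 170 (x) by 425 mm (y); origin on the table at mid-depth, z up, x away from the robot at zero yaw. A block from y = -65 to +225 mm, top 45 mm up, has three bays centred at x = 0 and y = +20 (bay 1, beside the dial), +100 (bay 2), +180 mm (bay 3, far). From y = -200 to -65 mm a wedge rising from 20 mm at its -y end to 94 mm bears the dial; its face slopes 30 degrees from level, facing up and to -y
- empty_bay: the bay now empty (any of the three): origin at the centre of its floor, 45 mm above the table, axes as the dock's. A bay is a pocket 160 (x) by 50 mm (y) inside, with rails 12 mm high along y = +-25 mm, absent over the middle 72 mm so that fingers can go down to the floor there, and end lips 8 mm high. The other two bays hold a remote each
- remote_b: black remote 145 x 42 x 22 mm resting in one of the bays, origin at the centre of its underside, x along its length; leave alone
- remote_c: black remote 148 x 40 x 20 mm resting in another bay, origin at the centre of its underside, x along its length; leave alone
- dial (a joint): angle of the dial in rad, growing clockwise as one looks onto the panel; 0 = off (anticlockwise stop), a click every 30 degrees (0.5236 rad), clicks 0 to 7. Spring detents: let go between clicks it snaps to the nearer one (peak torque about 0.1 N m). Starts at click 5, 6 or 7. White ticks mark the clicks: the longest is off; one, two, three dots mark bays 1, 2, 3
- dial_grip (a point): point on the dial's axis, 33 mm out from the panel face; turns with the dial: z along the axis out of the panel (30 degrees from vertical, leaning to the dock's -y), x along the bar grip to its pointed nose. Black disc of 74 mm diameter, its top 22 mm below this point, with a bar grip 18 mm thick (y), from x = -35 to +43 mm (parallel-sided to +28, then the nose), its top 14 mm above this point
- mug: white mug, 76 mm diameter, 90 mm tall, with a handle; origin at the centre of its underside; leave alone
- handset: flat dark slab-like handset 150 x 70 x 10 mm lying on the table, origin at the centre of its underside; leave alone
- case: blue spectacle case 160 x 60 x 32 mm, origin at the centre of its underside; leave alone
- coasters: stack of four round cork coasters, 96 mm diameter, 25 mm tall, origin at the centre of its underside; leave alone
Not all that is in view belongs to the job. What is shaped like the remote but brown or green is not meant.

How it is judged:
By the outcome, as a careful person would: the job done as asked, in the order asked, and still so for the second after the job is handed in, with the robot touching nothing.
It also fails if it takes over 67 s, if anything falls off the work surface, if the arm or the gripper's body presses on something with over 40 N, if the wrist force passes 120 N, or if a joint passes its speed limit or range.

## Working session

There is one attempt and no reset: what is moved stays moved. The work goes in short steps, Python scripts to look and compute and a tool call to move; the robot and the scene stay as the last step left them, time stands still between calls to the robot, and variables do not carry over. Pictures are saved under pics/ and viewed, and the job is handed in when it is done.

Besides the shell and the picture viewer there is one more tool, called after "Emit:" by a JSON object that holds its "name" and its "arguments". apply_moves: Moves the arm, as the interface text tells. Its arguments: {"type":"object","properties":{"steps":{"type":"array"}},"required":["steps"]}

```bash
mkdir -p pics; ls; python3 - <<'E'
from rig import *
import cv2,json
print(observe())
for n in("side","top"):
    print(n,camera_model(n)); cv2.imwrite(f"pics/{n}0.png",get_image(n)[:,:,::-1])
print(tip_reach)
E
```

```text
pics
{'t': 0.0, 'joint_positions': array([-1.47961606e+00,  3.13974825e-01,  4.50141831e-02,  1.30361895e+00,
        8.24052688e-06,  1.43117457e+00]), 'qvel': array([ 3.79594806e-04, -6.93053674e-04, -9.59316702e-04,  9.44905123e-04,
        9.64330591e-06,  4.03173792e-04]), 'tau': array([-1.14096338e-04, -4.80633688e+01,  2.98528272e+01,  1.95897178e-02,
       -2.03026707e-04, -1.80423335e-06]), 'ee_pos': array([ 0.13147374, -0.55928669,  0.2494378 ]), 'ee_rot': array([ 0.7024215 ,  0.08205003, -0.70238513,  0.08078958]), 'wrist_force': array([ 0.37456689, -0.22488514, -0.03072817]), 'moment': array([ 0.00737041, -0.00973359, -0.02608935]), 'grip_width': 0.08517390648711393}
side {'mtx': array([[466.22282027,   0.        , 281.33502145],
       [  0.        , 466.22282027, 207.04212324],
       [  0.        ,   0.        ,   1.        ]]), 'eye': array([ 0.35519571, -1.1624675 ,  1.07298332]), 'attitude': array([ 0.39417595, -0.01744669, -0.0571278 ,  0.91709179])}
top {'mtx': array([[536.26273766,   0.        , 287.60430589],
       [  0.        , 536.26273766, 216.35842208],
       [  0.        ,   0.        ,   1.        ]]), 'eye': array([ 0.38513323, -0.13641413,  1.38370693]), 'attitude': array([ 0.01752305, -0.02102032, -0.70313415,  0.71053041])}
0.019
```

View pics/top0.png

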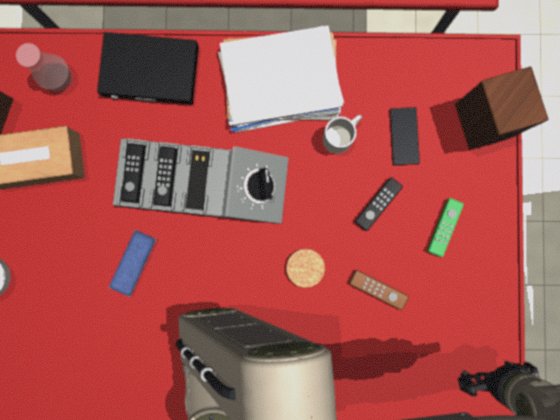

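View pics/side0.png

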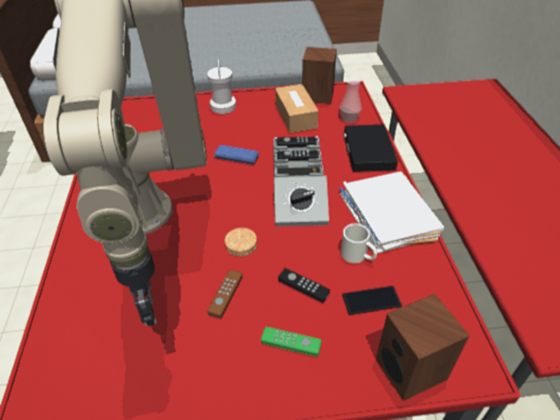

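Top view: the candidates are black remote (379,204), brown (378,289), green (445,227) and dark handset (404,136). The one at (379,204) fits: black, keyed and 150x42-like. The handset is wider and has no keys. I'll enlarge the remote and the dock to confirm.

```bash
cat > h.py <<'E'
import numpy as np,cv2
from scipy.spatial.transform import Rotation as R
from rig import *
def ray(n,uv):
    m=camera_model(n);K=m["mtx"];d=np.linalg.inv(K)@np.array([uv[0],uv[1],1.]);d=np.array([d[0],-d[1],-d[2]])
    return np.array(m["eye"]),R.from_quat(m["attitude"]).apply(d)
def onz(n,uv,z):
    e,d=ray(n,uv);return e+d*(z-e[2])/d[2]
def proj(n,p):
    m=camera_model(n);c=R.from_quat(m["attitude"]).inv().apply(np.asarray(p,float)-m["eye"]);c=np.array([c[0],-c[1],-c[2]])
    q=m["mtx"]@c;return q[:2]/q[2]
E
python3 - <<'E'
from h import *
t=cv2.imread("pics/top0.png");s=cv2.imread("pics/side0.png")
cv2.imwrite("pics/dock_t.png",cv2.resize(t[130:230,105:295],None,fx=4,fy=4,interpolation=cv2.INTER_CUBIC))
a=cv2.resize(s[128:228,265:335],None,fx=5,fy=5,interpolation=cv2.INTER_CUBIC)
b=cv2.resize(t[170:240,345:415],None,fx=5,fy=5,interpolation=cv2.INTER_CUBIC)
b=cv2.copyMakeBorder(b,0,150,0,0,cv2.BORDER_CONSTANT)
cv2.imwrite("pics/c.png",np.hstack([a,b]))
E
```

```text
(no output)
```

View pics/dock_t.png

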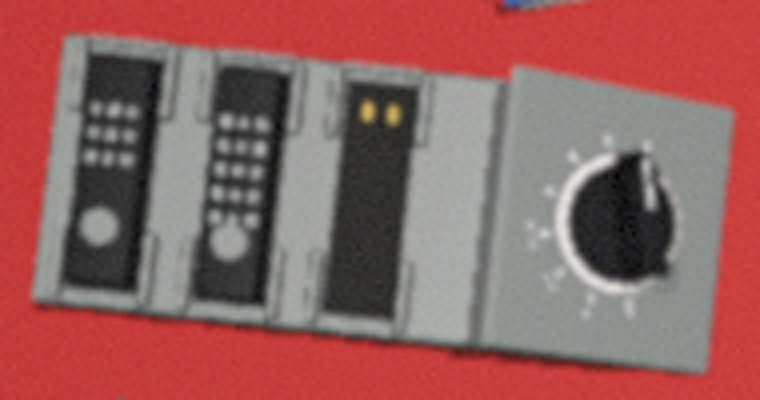

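View pics/c.png

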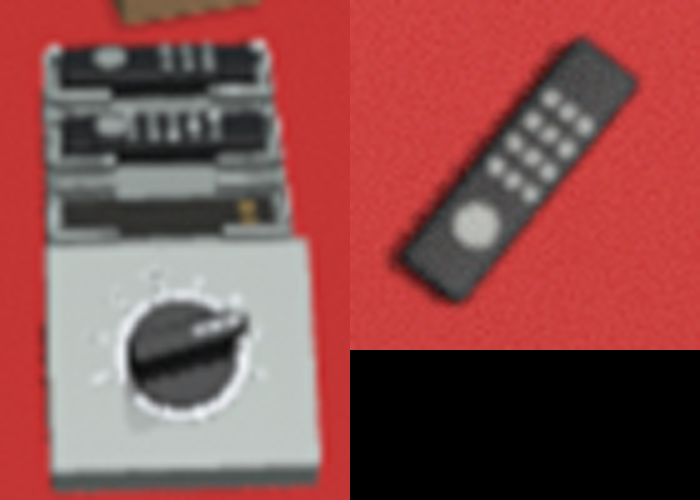

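Confirmed: the black keyed remote at top (379,204) is the one to take. The empty bay is bay 1, beside the dial, because its bare floor and gold contacts show at about (197,178). The target is therefore click 1. Next I'll measure the poses.

```bash
cat > m.py <<'E'
from h import *
from scipy.optimize import least_squares
t=cv2.imread("pics/top0.png");s=cv2.imread("pics/side0.png")
# remote
for n,im,(x0,y0,x1,y1) in (("top",t,(350,170,412,238)),("side",s,(270,262,336,306))):
    c=im[y0:y1,x0:x1].astype(int); m=((c.max(2)-c.min(2))<60).astype(np.uint8)
    m=cv2.morphologyEx(m,cv2.MORPH_OPEN,np.ones((3,3)))
    k=max(cv2.findContours(m,0,2)[0],key=cv2.contourArea)
    W=np.array([onz(n,p[0]+[x0,y0],0.012)[:2] for p in k],np.float32)
    r=cv2.minAreaRect(W*1000); print(n,r)
# dock corners
T=np.array([[65,37],[33,303],[735,108],[707,373],[513,67],[485,348]])/4+[104.6,129.6]
TP=[[85,225,45],[-85,225,45],[85,-200,20],[-85,-200,20],[85,-65,94],[-85,-65,94]]
S=np.array([[47,240],[307,240],[52,473],[320,465]])/5+[264.6,127.6]
SP=[[-85,-65,94],[85,-65,94],[-85,-200,20],[85,-200,20]]
def w(p,P): 
    c,s_=np.cos(p[2]),np.sin(p[2]);P=np.array(P)/1000
    return np.c_[P[:,0]*c-P[:,1]*s_+p[0],P[:,0]*s_+P[:,1]*c+p[1],P[:,2]]
f=lambda p:np.r_[np.ravel([proj("top",q) for q in w(p,TP)])-T.ravel(),np.ravel([proj("side",q) for q in w(p,SP)])-S.ravel()]
r=least_squares(f,[.45,.1,0]);print("dock",r.x,"res",np.round(r.fun,1).reshape(-1,2).tolist())
p=r.x;print("bay",w(p,[[0,20,45]]))
ax=np.array([0,-.5,np.sqrt(3)/2]); O=np.array([0,-132.5,57])
# tick ring & nose in panel plane, as angles
def tolocal(q): 
    c,s_=np.cos(p[2]),np.sin(p[2]);d=q-[p[0],p[1],0];return np.array([d[0]*c+d[1]*s_,-d[0]*s_+d[1]*c,d[2]])*1000
def onpanel(n,uv,h):
    e,d=ray(n,uv);a=tolocal(e);b=tolocal(e+d)-a;k=((O+ax*h-a)@ax)/(b@ax);q=a+k*b-O
    return q[0], q@np.array([0,np.sqrt(3)/2,.5])
for nm,l in (("ticks",[[630,305],[590,305],[553,280],[535,235],[550,190],[573,157],[608,140],[648,145]]),):
    for u in l:
        x,y=onpanel("top",np.array(u)/4+[104.6,129.6],0);print(nm,u,round(x),round(y),round(np.degrees(np.arctan2(y,x))))
for u,n in (([648,160],"t"),([660,270],"t"),([243,318],"s"),([140,365],"s")):
    x,y=onpanel("top" if n=="t" else "side",np.array(u)/4+[104.6,129.6] if n=="t" else np.array(u)/5+[264.6,127.6],47 if u!=[660,270] else 30);print(n,u,round(x),round(y),round(np.degrees(np.arctan2(y,x))))
E
python3 m.py
python3 - <<'E'
from h import *
t=cv2.imread("pics/top0.png");s=cv2.imread("pics/side0.png")
cv2.imwrite("pics/dial.png",np.hstack([cv2.resize(t[155:215,230:290],(400,400),interpolation=2),cv2.resize(s[175:225,275:325],(400,400),interpolation=2)]))
E
```

```text
top ((495.3406982421875, -374.44873046875), (42.01692199707031, 150.62796020507812), 51.44835662841797)
side ((497.2221984863281, -373.5767822265625), (50.6969108581543, 152.49436950683594), 50.956512451171875)
dock [ 0.54583881  0.06386087 -0.08771569] res [[-0.7, -0.5], [-0.5, 0.1], [-0.1, -0.0], [0.4, -0.3], [0.2, -0.3], [-0.1, -0.9], [-0.7, 1.6], [-0.8, 0.1], [-0.3, 0.3], [-0.4, 0.2]]
bay [[0.54759087 0.08378398 0.045     ]]
ticks [630, 305] -49 -17 -161
ticks [590, 305] -53 10 169
ticks [553, 280] -41 37 138
ticks [535, 235] -15 52 106
ticks [550, 190] 14 45 73
ticks [573, 157] 36 32 42
ticks [608, 140] 50 10 11
ticks [648, 145] 52 -19 -20
t [648, 160] 35 5 7
t [660, 270] -28 -20 -144
s [243, 318] 39 9 13
s [140, 365] -27 -20 -143
```

View pics/dial.png

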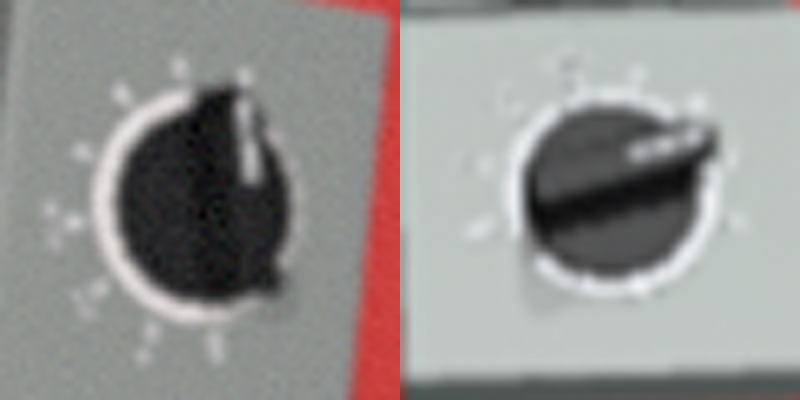

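The dial nose lies at about 10° in panel coordinates, so it stands at click 6 (15°). Click 1 is at 165°. Now I'll work out the first moves.

```bash
cat >> h.py <<'E'
def plan(target=None,yawy=None):
    o=observe();r=R.from_quat(o["ee_rot"]);M=r.as_matrix()
    print("t",round(o["t"],2),"tcp",np.round(o["ee_pos"],4),"yaw of tool y",round(np.degrees(np.arctan2(M[1,1],M[0,1])),2),"grip",round(o["grip_width"],4),"F",np.round(o["wrist_force"],1),"q",np.round(o["joint_positions"],2))
    if target is not None: print("shift tool mm",np.round(1000*M.T@(np.array(target)-o["ee_pos"]),1))
E
python3 -c "
from h import *
plan([.4955,-.374,.12]);print(R.from_quat(observe()['ee_rot']).as_matrix().round(3))"
```

```text
t 0.1 tcp [ 0.1315 -0.5593  0.2495] yaw of tool y -76.78 grip 0.0854 F [-0.7 -0.1 -0.5] q [-1.48  0.31  0.05  1.3  -0.    1.43]
shift tool mm [ 129.7  -96.9 -396.7]
[[-0.     0.229 -0.973]
 [ 0.002 -0.973 -0.229]
 [-1.    -0.002 -0.   ]]
```

Emit:
{"name": "apply_moves", "arguments": {"steps": [[1,0.01,-0.008,-0.036,-7],[1,0.02,-0.016,-0.072,-14],[1,0.03,-0.024,-0.108,-21],[1,0.04,-0.032,-0.144,-28],[1,0.05,-0.04,-0.18,-35]]}}

```text
t: 0.52
ee_pos: [0.2987, -0.4785, 0.1995]
ee_rot: [-0.645, -0.291, 0.645, -0.29]
wrist_force: [0.4, -0.7, 0.4]
grip_width: 0.0852
```

```bash
python3 -c "
from h import *
plan([.4955,-.374,.12])"
```

```text
t 0.52 tcp [ 0.2987 -0.4785  0.1995] yaw of tool y -41.46 grip 0.0852 F [ 0.4 -0.7  0.4] q [-1.16  0.31 -0.08  1.18 -0.    1.14]
shift tool mm [  79.5   78.3 -208.6]
```

Emit:
{"name": "apply_moves", "arguments": {"steps": [[1,0.01,0.01,-0.032,-7],[1,0.02,0.022,-0.064,-14],[1,0.03,0.034,-0.096,-21],[1,0.04,0.046,-0.128,-28],[1,0.05,0.058,-0.16,-35]]}}

```text
t: 0.93
ee_pos: [0.4486, -0.3977, 0.1494]
ee_rot: [-0.527, -0.471, 0.527, -0.471]
wrist_force: [0.4, -0.2, 0.2]
grip_width: 0.0856
```

```bash
python3 -c "
from h import *
plan([.4955,-.374,.12])"
```

```text
t 0.93 tcp [ 0.4486 -0.3977  0.1494] yaw of tool y -6.43 grip 0.0856 F [ 0.4 -0.2  0.2] q [-0.86  0.41 -0.07  1.1  -0.    0.82]
shift tool mm [ 29.4  44.  -28.8]
```

Emit:
{"name": "apply_moves", "arguments": {"steps": [[1,0.006,0.009,-0.006,-7],[1,0.012,0.018,-0.012,-14],[1,0.018,0.027,-0.018,-21],[1,0.024,0.036,-0.024,-28],[1,0.029,0.044,-0.029,-35]]}}

```text
t: 1.35
ee_pos: [0.4949, -0.3745, 0.1202]
ee_rot: [0.361, 0.609, -0.361, 0.607]
wrist_force: [-0.6, -0.0, 1.1]
grip_width: 0.0853
```

Emit:
{"name": "apply_moves", "arguments": {"steps": [[1,0,0,0,-7],[1,0,0,0,-14],[1,0,0,0,-20],[1,0,0,0,-23],[1,0,0,0,-23]]}}

```text
t: 1.77
ee_pos: [0.4943, -0.3751, 0.1207]
ee_rot: [0.234, 0.668, -0.234, 0.667]
wrist_force: [0.2, 0.4, -0.3]
grip_width: 0.0855
```

```bash
python3 -c "
from h import *
plan([.4955,-.374,.022])
cv2.imwrite('pics/a1.png',np.hstack([cv2.resize(get_image('side')[210:330,230:390][:,:,::-1],None,fx=2.5,fy=2.5),cv2.resize(get_image('top')[150:270,300:460][:,:,::-1],None,fx=2.5,fy=2.5)]))"
```

```text
t 1.77 tcp [ 0.4943 -0.3751  0.1207] yaw of tool y 51.3 grip 0.0855 F [ 0.2  0.4 -0.3] q [-0.78  0.46 -0.05  1.05 -0.   -0.1 ]
shift tool mm [98.7  1.5  0.4]
```

View pics/a1.png

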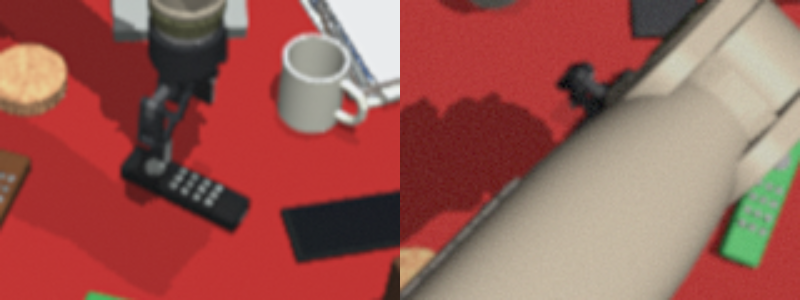

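The side crop shows the open jaws straddling the remote, lined up across its width. The mug and handset are clear. I'll go down and grip.

Emit:
{"name": "apply_moves", "arguments": {"steps": [[1,0.03,0.001,0,0],[1,0.06,0.001,0,0],[1,0.08,0.001,0,0],[1,0.09,0.001,0,0],[1,0.098,0.001,0,0]]}}

```text
t: 2.28
ee_pos: [0.4945, -0.374, 0.0218]
ee_rot: [0.235, 0.668, -0.235, 0.666]
wrist_force: [-0.4, -0.4, -0.3]
grip_width: 0.0852
```

Emit:
{"name": "apply_moves", "arguments": {"steps": [[1,0,0,0,0],[0.6,0,0,0,0],[0.4,0,0,0,0],[0.2,0,0,0,0],[0.2,0,0,0,0]]}}

```text
t: 2.7
ee_pos: [0.4961, -0.3755, 0.0251]
ee_rot: [0.234, 0.666, -0.235, 0.668]
wrist_force: [2.0, -3.1, 0.3]
grip_width: 0.0404
```

Emit:
{"name": "apply_moves", "arguments": {"steps": [[0.2,0,0,0,0],[0.2,0,0,0,0],[0.2,0,0,0,0],[0.2,0,0,0,0],[0.2,0,0,0,0]]}}

```text
t: 3.12
ee_pos: [0.4962, -0.3755, 0.025]
ee_rot: [0.234, 0.666, -0.235, 0.668]
wrist_force: [0.3, 0.8, 6.2]
grip_width: 0.0408
```

```bash
python3 -c "
from h import *
plan([.4955,-.374,.022])
cv2.imwrite('pics/a2.png',cv2.resize(get_image('side')[210:330,230:390][:,:,::-1],None,fx=4,fy=4))"
```

```text
t 3.12 tcp [ 0.4962 -0.3755  0.025 ] yaw of tool y 51.22 grip 0.0408 F [0.3 0.8 6.2] q [-0.78  0.55 -0.17  0.85 -0.   -0.1 ]
shift tool mm [ 3.   0.8 -1.5]
```

View pics/a2.png

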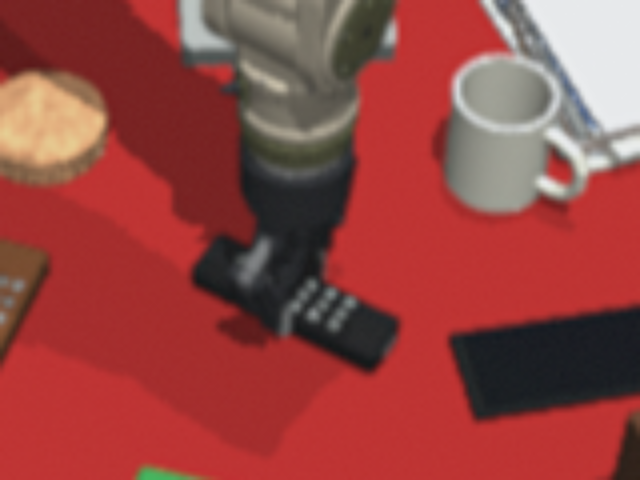

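Gripped at 40.8 mm, which fits the remote's 42 mm width. I'll lift.

Emit:
{"name": "apply_moves", "arguments": {"steps": [[0.2,-0.02,0,0,0],[0.2,-0.05,0,0,0],[0.2,-0.085,0,0,0],[0.2,-0.12,0,0,0],[0.2,-0.16,0,0,0]]}}

```text
t: 3.58
ee_pos: [0.4943, -0.3737, 0.1836]
ee_rot: [0.235, 0.668, -0.234, 0.666]
wrist_force: [1.1, 0.5, -1.6]
grip_width: 0.0403
```

```bash
python3 -c "
from h import *
plan([.5476,.0838,.18])
cv2.imwrite('pics/a3.png',np.hstack([cv2.resize(get_image('side')[150:330,230:390][:,:,::-1],None,fx=2.5,fy=2.5),cv2.resize(get_image('top')[100:280,300:460][:,:,::-1],None,fx=2.5,fy=2.5)]))"
```

```text
t 3.58 tcp [ 0.4943 -0.3737  0.1836] yaw of tool y 51.22 grip 0.0403 F [ 1.1  0.5 -1.6] q [-0.78  0.43  0.05  1.19 -0.   -0.1 ]
shift tool mm [   4.4  390.1 -245. ]
```

View pics/a3.png

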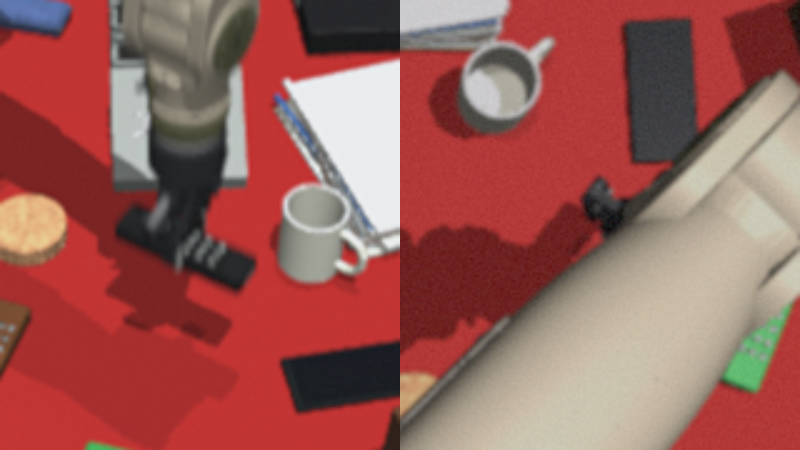

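The remote is held level and lifted clear in the side view at about (187,248) of the crop. I'll carry it to above bay 1.

Emit:
{"name": "apply_moves", "arguments": {"steps": [[0.2,0,0.026,-0.016,-2],[0.2,0,0.052,-0.032,-4],[0.2,0,0.078,-0.048,-7],[0.2,0,0.104,-0.065,-9],[0.2,0,0.13,-0.082,-11]]}}

```text
t: 4.1
ee_pos: [0.5121, -0.2204, 0.1825]
ee_rot: [0.169, 0.687, -0.169, 0.686]
wrist_force: [0.7, 0.4, -1.0]
grip_width: 0.041
```

```bash
python3 -c "
from h import *
plan([.5476,.0838,.18])"
```

```text
t 4.1 tcp [ 0.5121 -0.2204  0.1825] yaw of tool y 62.29 grip 0.041 F [ 0.7  0.4 -1. ] q [-0.55  0.31 -0.13  1.13 -0.   -0.07]
shift tool mm [   2.6  285.8 -110.1]
```

Emit:
{"name": "apply_moves", "arguments": {"steps": [[0.2,0,0.028,-0.011,-2],[0.2,0,0.056,-0.022,-4],[0.2,0,0.085,-0.033,-7],[0.2,0,0.115,-0.044,-9],[0.2,0,0.145,-0.055,-11.5]]}}

```text
t: 4.52
ee_pos: [0.531, -0.0664, 0.1826]
ee_rot: [0.1, 0.7, -0.1, 0.7]
wrist_force: [1.0, 0.6, -1.4]
grip_width: 0.0406
```

```bash
python3 -c "
from h import *
plan([.5476,.0838,.18])"
```

```text
t 4.52 tcp [ 0.531  -0.0664  0.1826] yaw of tool y 73.81 grip 0.0406 F [ 1.   0.6 -1.4] q [-0.27  0.27 -0.19  1.12 -0.    0.01]
shift tool mm [  2.7 148.9 -26. ]
```

Emit:
{"name": "apply_moves", "arguments": {"steps": [[0.2,0,0.033,-0.006,-2],[0.2,0,0.066,-0.012,-4],[0.2,0,0.099,-0.017,-7],[0.2,0,0.13,-0.022,-9],[0.2,0,0.149,-0.026,-11.2]]}}

```text
t: 4.93
ee_pos: [0.548, 0.0853, 0.1826]
ee_rot: [0.03, 0.707, -0.03, 0.706]
wrist_force: [0.9, -0.5, -1.5]
grip_width: 0.0404
```

```bash
python3 -c "
from h import *
plan([.5476,.0838,.075])
t=get_image('top')[:,:,::-1];s=get_image('side')[:,:,::-1]
cv2.imwrite('pics/a4.png',np.hstack([cv2.resize(s[70:230,220:380],None,fx=2.5,fy=2.5),cv2.resize(t[100:260,110:270],None,fx=2.5,fy=2.5)]))"
```

```text
t 4.93 tcp [0.548  0.0853 0.1826] yaw of tool y 85.15 grip 0.0404 F [ 0.9 -0.5 -1.5] q [ 0.01  0.3  -0.14  1.13  0.    0.09]
shift tool mm [107.6  -1.5  -0.2]
```

View pics/a4.png

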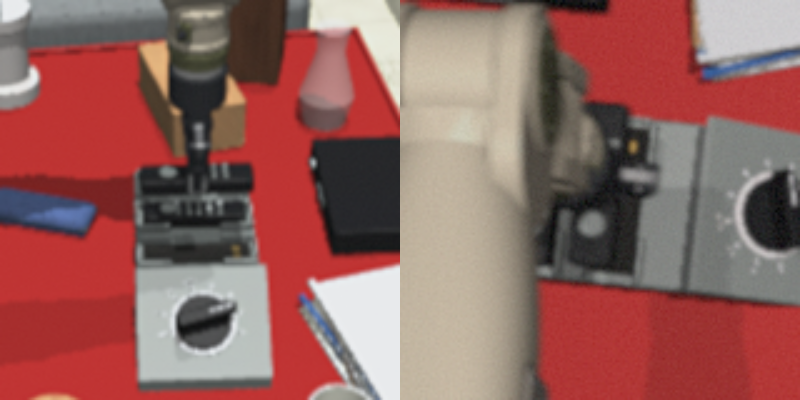

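```bash
python3 -c "
from h import *
s=get_image('side')[:,:,::-1];t=get_image('top')[:,:,::-1]
cv2.imwrite('pics/a5.png',np.hstack([cv2.resize(s[125:165,268:328],(480,320),interpolation=2),cv2.resize(t[135:215,165:235],(280,320),interpolation=2)]))
for x in(-.075,.075):
  for y in (-.021,.021):
    c,q=np.cos(-.0877),np.sin(-.0877)
    print(x,y,[proj('side',[.548+x*c-y*q,.0853+x*q+y*c,z]).round(1) for z in (.158,.182)],[proj('top',[.548+x*c-y*q,.0853+x*q+y*c,z]).round(1) for z in (.158,.182)])"
```

```text
-0.075 -0.021 [array([275.6, 149.3]), array([275.4, 143.3])] [array([194.6, 206.9]), array([192.8, 206.1])]
-0.075 0.021 [array([275.3, 141.8]), array([275.1, 135.8])] [array([176.4, 205.1]), array([174.2, 204.3])]
0.075 -0.021 [array([321.3, 148. ]), array([321.6, 142. ])] [array([201.6, 142.3]), array([200. , 140.3])]
0.075 0.021 [array([320.1, 140.5]), array([320.4, 134.5])] [array([183.5, 140.5]), array([181.5, 138.4])]
```

View pics/a5.png

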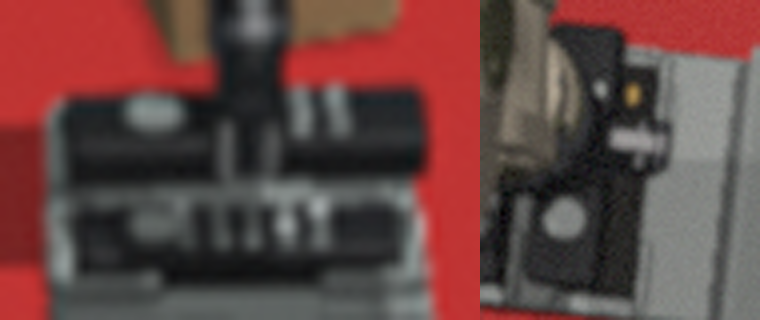

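Predicted and seen remote edges agree within about 1 mm (side ends at 276 and 321, top ends at rows 142 and 206). I'll lower it.

Emit:
{"name": "apply_moves", "arguments": {"steps": [[0.2,0.025,-0.001,0,0],[0.2,0.05,-0.001,0,0],[0.2,0.07,-0.001,0,0],[0.2,0.085,-0.001,0,0],[0.2,0.095,-0.001,0,0]]}}

```text
t: 5.55
ee_pos: [0.547, 0.0799, 0.0861]
ee_rot: [0.032, 0.707, -0.032, 0.705]
wrist_force: [-0.6, 0.1, -1.0]
grip_width: 0.0403
```

Emit:
{"name": "apply_moves", "arguments": {"steps": [[0.2,0.003,0,0,0],[0.2,0.006,0,0,0],[0.2,0.009,0,0,0],[0.2,0.011,0,0,0],[0.2,0.011,0,0,0]]}}

```text
t: 5.97
ee_pos: [0.5488, 0.0812, 0.0777]
ee_rot: [0.031, 0.706, -0.031, 0.707]
wrist_force: [0.1, -0.9, -1.4]
grip_width: 0.0405
```

```bash
python3 -c "
from h import *
plan([.5476,.0838,.0715])
s=get_image('side')[:,:,::-1];t=get_image('top')[:,:,::-1]
cv2.imwrite('pics/a6.png',np.hstack([cv2.resize(s[130:190,260:340],(480,360),interpolation=2),cv2.resize(t[135:215,165:235],(315,360),interpolation=2)]))"
```

```text
t 5.97 tcp [0.5488 0.0812 0.0777] yaw of tool y 84.92 grip 0.0405 F [ 0.1 -0.9 -1.4] q [ 0.    0.39 -0.29  0.89 -0.    0.09]
shift tool mm [ 6.2  2.5 -1.4]
```

View pics/a6.png

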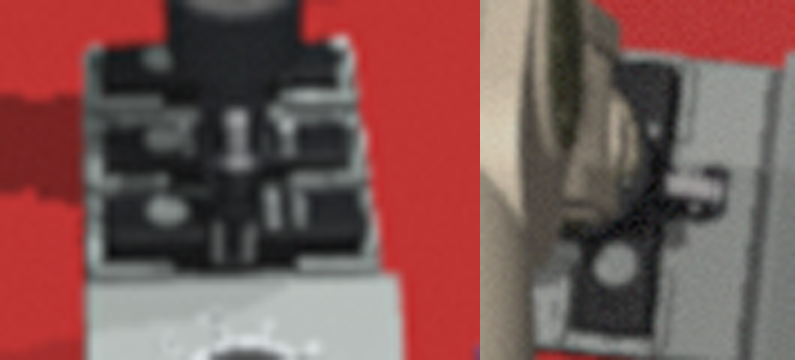

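Emit:
{"name": "apply_moves", "arguments": {"steps": [[0.2,0,0.002,-0.001,0],[0.2,0,0.003,-0.001,0],[0.2,0,0.003,-0.001,0],[0.2,0.002,0.003,-0.001,0],[0.2,0.003,0.003,-0.001,0]]}}

```text
t: 6.48
ee_pos: [0.5476, 0.0845, 0.0741]
ee_rot: [0.031, 0.706, -0.031, 0.706]
wrist_force: [0.7, -0.3, -1.1]
grip_width: 0.0405
```

```bash
python3 -c "
from h import *
plan([.5476,.0838,.0715])
s=get_image('side')[:,:,::-1];t=get_image('top')[:,:,::-1]
cv2.imwrite('pics/a7.png',np.hstack([cv2.resize(s[130:190,260:340],(480,360),interpolation=2),cv2.resize(t[135:215,165:235],(315,360),interpolation=2)]))"
```

```text
t 6.48 tcp [0.5476 0.0845 0.0741] yaw of tool y 84.93 grip 0.0405 F [ 0.7 -0.3 -1.1] q [ 0.01  0.39 -0.3   0.88 -0.    0.1 ]
shift tool mm [ 2.6 -0.7  0.1]
```

View pics/a7.png

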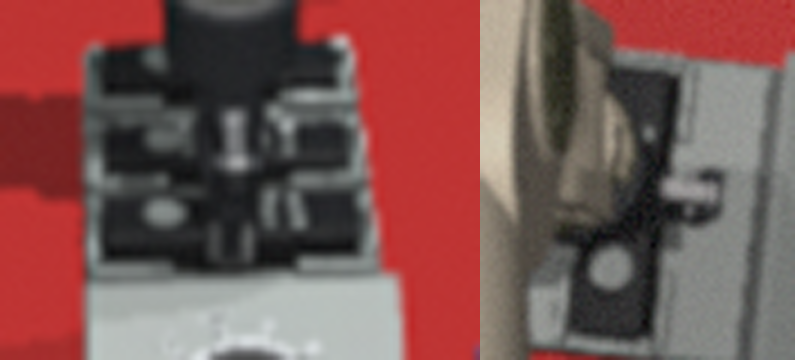

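The remote is now inside the rails in both views. I'll lower it gently until it touches.

Emit:
{"name": "apply_moves", "arguments": {"steps": [[0.2,0.001,0,0,0],[0.2,0.002,0,0,0],[0.2,0.003,0,0,0],[0.2,0.003,0,0,0],[0.2,0.003,0,0,0]]}}

```text
t: 7.0
ee_pos: [0.5475, 0.0844, 0.0711]
ee_rot: [0.031, 0.706, -0.031, 0.706]
wrist_force: [0.7, -0.1, -1.1]
grip_width: 0.0407
```

Emit:
{"name": "apply_moves", "arguments": {"steps": [[0.2,0.0005,0,0,0],[0.2,0.001,0,0,0],[0.2,0.0015,0,0,0],[0.2,0.0015,0,0,0],[0.2,0.0015,0,0,0]]}}

```text
t: 7.42
ee_pos: [0.5476, 0.0844, 0.07]
ee_rot: [0.031, 0.706, -0.031, 0.707]
wrist_force: [-0.5, -0.1, 1.2]
grip_width: 0.0408
```

The force changed from -1.1 to +1.2 N, so it is touching the floor. I'll release with a limited opening.

Emit:
{"name": "apply_moves", "arguments": {"steps": [[0.2,0.0005,0,0,0],[0.5,0.0005,0,0,0],[0.55,0.0005,0,0,0],[0.62,0.0005,0,0,0],[0.66,0.0005,0,0,0]]}}

```text
t: 7.83
ee_pos: [0.5477, 0.0844, 0.0692]
ee_rot: [0.031, 0.706, -0.031, 0.706]
wrist_force: [-0.3, 0.2, -0.9]
grip_width: 0.0559
```

Emit:
{"name": "apply_moves", "arguments": {"steps": [[0.66,0,0,0,0],[0.66,0,0,0,0],[0.66,-0.005,0,0,0],[0.66,-0.015,0,0,0],[0.66,-0.03,0,0,0]]}}

```text
t: 8.25
ee_pos: [0.5467, 0.0844, 0.0991]
ee_rot: [0.031, 0.707, -0.031, 0.706]
wrist_force: [0.1, -0.7, -0.3]
grip_width: 0.0563
```

Emit:
{"name": "apply_moves", "arguments": {"steps": [[0.66,-0.02,0,0,0],[0.66,-0.04,0,0,0],[0.66,-0.06,0,0,0],[0.66,-0.08,0,0,0],[0.66,-0.1,0,0,0]]}}

```text
t: 8.67
ee_pos: [0.5476, 0.0844, 0.2014]
ee_rot: [0.031, 0.706, -0.031, 0.707]
wrist_force: [0.6, -0.2, 0.5]
grip_width: 0.0563
```

```bash
python3 -c "
from h import *
plan()
s=get_image('side')[:,:,::-1];t=get_image('top')[:,:,::-1]
cv2.imwrite('pics/a8.png',np.hstack([cv2.resize(s[130:190,260:340],(480,360),interpolation=2),cv2.resize(t[135:215,165:235],(315,360),interpolation=2)]))"
```

```text
t 8.67 tcp [0.5476 0.0844 0.2014] yaw of tool y 84.92 grip 0.0563 F [ 0.6 -0.2  0.5] q [ 0.01  0.29 -0.11  1.17 -0.    0.1 ]
```

View pics/a8.png

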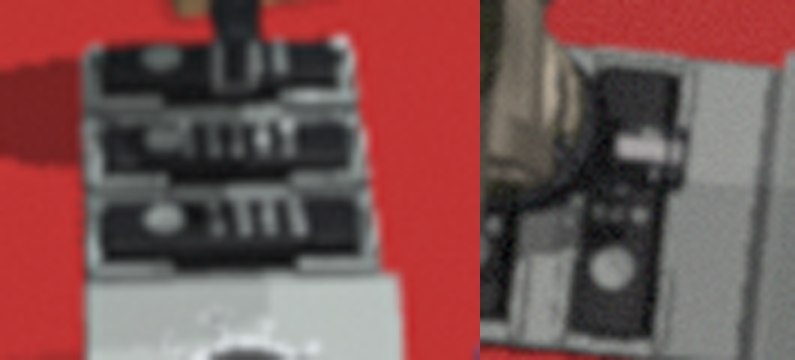

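The remote lies flat in bay 1: keys up, both ends inside the lips, level with its neighbours. For the dial I'll push the bar near its nose with closed fingers. First I'll move above the dial, shut, and measure the fingertip in the side view.

```bash
cat > d.py <<'E'
from h import *
p=np.array([0.54584,0.06386,-0.08772]); O=np.array([0,-132.5,57.])
ax=np.array([0,-.5,np.sqrt(3)/2]);X=np.array([1.,0,0]);U=np.array([0,np.sqrt(3)/2,.5])
def world(l): 
    c,s=np.cos(p[2]),np.sin(p[2]);l=np.asarray(l,float)/1000
    return np.array([l[0]*c-l[1]*s+p[0],l[0]*s+l[1]*c+p[1],l[2]])
E
python3 -c "
from d import *
plan(world([26,-200,200]))"
```

```text
t 8.77 tcp [0.5498 0.0845 0.2041] yaw of tool y 84.93 grip 0.0566 F [0.  0.6 1.2] q [ 0.01  0.29 -0.1   1.17 -0.    0.1 ]
shift tool mm [   4.1 -220.9   24. ]
```

Emit:
{"name": "apply_moves", "arguments": {"steps": [[0.4,0,-0.035,0.005,0],[0,0,-0.07,0.01,0],[0,0,-0.105,0.016,0],[0,0,-0.14,0.02,0],[0,0,-0.175,0.024,0]]}}

```text
t: 9.18
ee_pos: [0.5557, -0.0934, 0.1992]
ee_rot: [0.031, 0.706, -0.031, 0.706]
wrist_force: [0.9, 0.9, 1.1]
grip_width: -0.0001
```

Emit:
{"name": "apply_moves", "arguments": {"steps": [[0,0,-0.025,0,0],[0,0,-0.046,0,0],[0,0,-0.046,0,0],[0,0,-0.046,0,0],[0,0,-0.046,0,0]]}}

```text
t: 9.6
ee_pos: [0.5516, -0.1374, 0.1991]
ee_rot: [0.032, 0.707, -0.031, 0.706]
wrist_force: [0.2, 0.8, -0.3]
grip_width: -0.0001
```

```bash
python3 -c "
from d import *
plan(world([26,-200,140]))
s=get_image('side')[:,:,::-1];t=get_image('top')[:,:,::-1]
cv2.imwrite('pics/b1.png',np.hstack([cv2.resize(s[120:240,250:350],(400,480),interpolation=2),cv2.resize(t[120:220,200:300],(400,480),interpolation=2)]))
e=observe()['ee_pos']
for k in (0,.019,.025,.032): print(k,proj('side',e-[0,0,k]),proj('top',e-[0,0,k]))
"
```

```text
t 9.6 tcp [ 0.5516 -0.1374  0.1991] yaw of tool y 84.92 grip -0.0001 F [ 0.2  0.8 -0.3] q [-0.39  0.32 -0.07  1.18  0.   -0.3 ]
shift tool mm [59.1 -0.1  2.6]
0 [310.55933729 177.91080331] [285.71879759 170.49665756]
0.019 [310.36445304 182.87842404] [285.7043377 171.6735769]
0.025 [310.30368195 184.42748545] [285.69986509 172.03761084]
0.032 [310.23324281 186.22298683] [285.69470241 172.45781216]
```

View pics/b1.png

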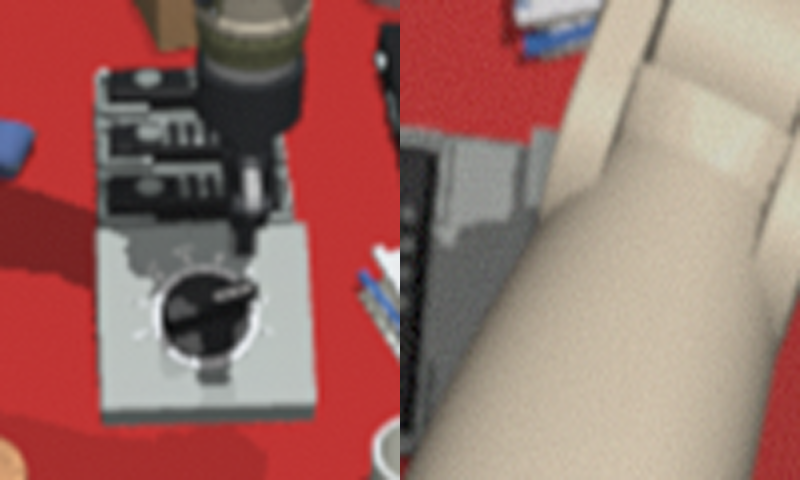

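Side view: the closed fingertip ends at about (311,184), which matches the 19 mm reach. The dial nose is at (313,192), and the remote is still lying in the bay. Now I'll compute the pushing path.

```bash
cat >> d.py <<'E'
HX,HY,TIP=11,14.5,20
def bar(phi,zt):
    # bar prism vertices, sampled edges, keep z>=zt
    D=np.cos(phi)*X+np.sin(phi)*U;N=-np.sin(phi)*X+np.cos(phi)*U
    prof=[(-35,9),(28,9),(43,0),(28,-9),(-35,-9)]
    P=[O+h*ax+r*D+n*N for h in np.linspace(11,47,19) for r,n in prof]
    P=np.array([q for q in P if q[2]>=zt]);return cv2.convexHull(P[:,:2].astype(np.float32))
def tipz(c):
    z=0
    for sx in(-1,1):
        for sy in(-1,1):
            x,y=c[0]+sx*HX,c[1]+sy*HY
            yd=y-O[1]; inside=np.hypot(x,yd)<45
            z=max(z,57+.5774*min(yd,67.5)+(12.7 if inside else 0))
    return z+5
def pusher(phi,r=26):
    D=np.cos(phi)*X+np.sin(phi)*U;N=-np.sin(phi)*X+np.cos(phi)*U
    b=(O+33*ax+r*D)[:2]; n=-N[:2]/np.linalg.norm(N[:2])
    for d in np.arange(60,0,-.5):
        c=b+n*d;zt=tipz(c);B=bar(phi,zt)
        box=np.array([[c[0]-HX,c[1]-HY],[c[0]+HX,c[1]-HY],[c[0]+HX,c[1]+HY],[c[0]-HX,c[1]+HY]],np.float32)
        if cv2.intersectConvexConvex(box,B)[0]>0: break
    ztop=(O+47*ax+r*D)[2]
    return np.r_[c,zt+TIP],d,ztop-zt
E
python3 -c "
from d import *
for f in (15,30,45,60,75,90,105,120,135,150,165,170):
    c,d,ov=pusher(np.radians(f)); print(f,c.round(1),d,'overlap',round(ov,1),world(c).round(4))
"
```

```text
15 [  34.3 -172.8   79.8] 31.0 overlap 41.3 [ 0.5648 -0.1113  0.0798]
30 [  40.  -164.    84.9] 31.5 overlap 39.3 [ 0.5713 -0.103   0.0849]
45 [  39.2 -151.1   92.3] 27.5 overlap 34.6 [ 0.5716 -0.0901  0.0923]
60 [  32.7 -139.3   99.1] 22.0 overlap 29.8 [ 0.5662 -0.0778  0.0991]
75 [  26.7 -131.9  103.4] 20.5 overlap 26.8 [ 0.5609 -0.0699  0.1034]
90 [  19.5 -126.5  106.5] 19.5 overlap 24.2 [ 0.5542 -0.0638  0.1065]
105 [  12.3 -122.8  108.6] 19.5 overlap 21.6 [ 0.5473 -0.0596  0.1086]
120 [   4.4 -120.8  109.8] 19.5 overlap 19.1 [ 0.5397 -0.0568  0.1098]
135 [  -2.5 -119.3  110.7] 21.0 overlap 16.2 [ 0.5329 -0.0548  0.1107]
150 [  -7.8 -115.7  112.8] 26.5 overlap 11.4 [ 0.5279 -0.0507  0.1128]
165 [ -17.9 -119.8  110.4] 24.5 overlap 10.6 [ 0.5175 -0.0539  0.1104]
170 [ -20.9 -122.1  109.1] 23.5 overlap 10.9 [ 0.5143 -0.0559  0.1091]
```

```bash
python3 -c "
from d import *
for r in (16,20):
  for f in (15,30,45,60,75,90,105,120,135,150,165,170):
    c,d,ov=pusher(np.radians(f),r); print(r,f,c.round(1),d,'overlap',round(ov,1))
o=observe()['ee_pos'];c,s=np.cos(p[2]),np.sin(p[2]);q=o-[p[0],p[1],0];print('local now',1000*np.array([q[0]*c+q[1]*s,-q[0]*s+q[1]*c,q[2]]))
"
```

```text
16 15 [  24.6 -175.    78.5] 31.0 overlap 41.3
16 30 [  31.6 -168.7   82.2] 32.0 overlap 39.5
16 45 [  35.5 -160.2   87.1] 32.0 overlap 36.3
16 60 [  32.6 -149.3   93.4] 27.5 overlap 31.3
16 75 [  26.5 -140.8   98.3] 23.0 overlap 27.2
16 90 [  19.5 -135.1  101.5] 19.5 overlap 24.2
16 105 [  12.4 -131.8  103.5] 17.0 overlap 21.9
16 120 [   6.8 -129.6  104.7] 16.5 overlap 19.9
16 135 [   7.2 -123.2  108.5] 24.5 overlap 14.9
16 150 [   1.1 -119.6  110.5] 27.0 overlap 11.2
16 165 [  -7.8 -120.6  110. ] 26.0 overlap 9.8
16 170 [ -10.9 -122.6  108.8] 24.5 overlap 10.3
20 15 [  28.5 -174.1   79. ] 31.0 overlap 41.3
20 30 [  35.1 -167.    83.2] 32.0 overlap 39.5
20 45 [  37.6 -157.    88.9] 31.0 overlap 35.9
20 60 [  32.4 -145.2   95.8] 25.0 overlap 30.6
20 75 [  26.6 -137.2  100.3] 22.0 overlap 27.0
20 90 [  19.5 -131.7  103.5] 19.5 overlap 24.2
20 105 [  12.4 -128.2  105.6] 18.0 overlap 21.8
20 120 [   4.8 -126.6  106.5] 16.5 overlap 19.9
20 135 [   1.4 -123.3  108.4] 20.5 overlap 16.4
20 150 [  -2.6 -118.3  111.3] 26.5 overlap 11.4
20 165 [ -11.9 -120.6  109.9] 25.0 overlap 10.4
20 170 [ -14.8 -122.   109.1] 24.5 overlap 10.3
local now [  23.53272704 -199.2615365   199.22443029]
```

Emit:
{"name": "apply_moves", "arguments": {"steps": [[0,0.02,-0.006,0.004,0],[0,0.05,-0.006,0.004,0],[0,0.075,-0.006,0.004,0],[0,0.09,-0.006,0.004,0],[0,0.1,-0.006,0.004,0]]}}

```text
t: 10.12
ee_pos: [0.5542, -0.1424, 0.0971]
ee_rot: [0.031, 0.708, -0.03, 0.705]
wrist_force: [-0.9, -0.5, -0.1]
grip_width: -0.0
```

```bash
cat >> d.py <<'E'
def loc():
    o=observe()['ee_pos'];c,s=np.cos(p[2]),np.sin(p[2]);q=o-[p[0],p[1],0];print('local now',(1000*np.array([q[0]*c+q[1]*s,-q[0]*s+q[1]*c,q[2]])).round(1),observe()['wrist_force'].round(1))
E
python3 -c "
from d import *
loc()
s=get_image('side')[:,:,::-1]
cv2.imwrite('pics/b2.png',cv2.resize(s[150:240,260:350],(540,540),interpolation=2))"
```

```text
local now [  26.4 -204.7   97.1] [-0.9 -0.5 -0.1]
```

View pics/b2.png

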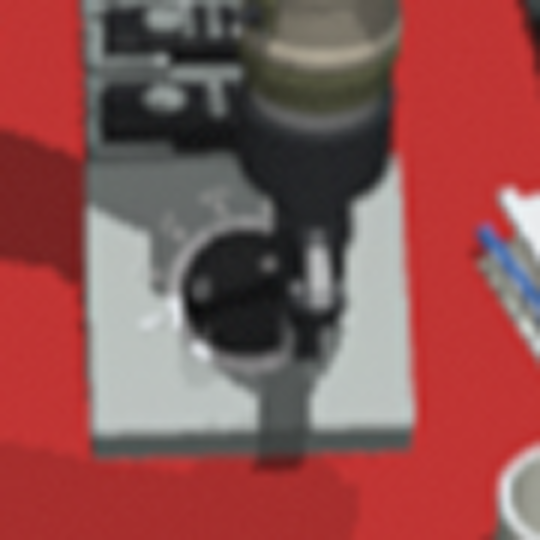

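The closed fingertips stand on the downhill side of the nose at about (315,205). I'll push anticlockwise.

Emit:
{"name": "apply_moves", "arguments": {"steps": [[0,0,0.015,0.001,0],[0,0,0.028,0.002,0],[0,0,0.034,0.005,0],[0,-0.001,0.04,0.008,0],[0,-0.002,0.047,0.01,0]]}}

```text
t: 10.58
ee_pos: [0.5708, -0.0977, 0.1023]
ee_rot: [0.031, 0.706, -0.031, 0.707]
wrist_force: [-0.2, -0.0, -0.1]
grip_width: -0.0001
```

```bash
python3 -c "
from d import *
loc()
s=get_image('side')[:,:,::-1]
cv2.imwrite('pics/b3.png',cv2.resize(s[150:240,260:350],(540,540),interpolation=2))"
```

```text
local now [  39.  -158.8  102.3] [-0.2 -0.  -0.1]
```

View pics/b3.png

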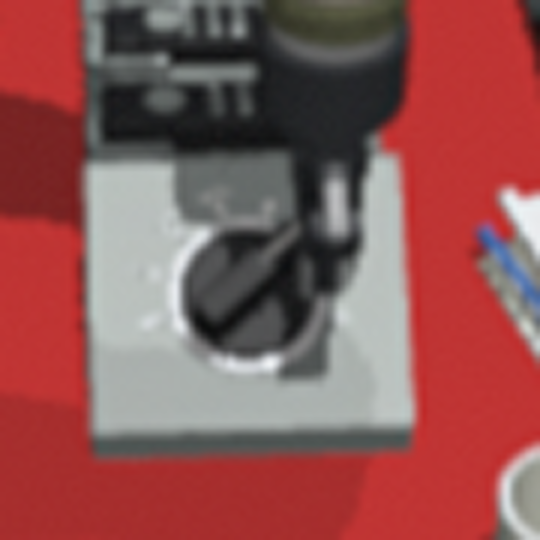

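The bar has turned to about 45° (click 5). I'll keep following the arc.

Emit:
{"name": "apply_moves", "arguments": {"steps": [[0,0,0.011,-0.006,0],[0,-0.001,0.021,-0.012,0],[0,-0.003,0.027,-0.019,0],[0,-0.004,0.031,-0.026,0],[0,-0.006,0.032,-0.034,0]]}}

```text
t: 11.05
ee_pos: [0.5388, -0.0624, 0.1078]
ee_rot: [0.031, 0.706, -0.031, 0.707]
wrist_force: [6.4, 0.9, -0.9]
grip_width: 0.0006
```

```bash
python3 -c "
from d import *
loc()
s=get_image('side')[:,:,::-1]
cv2.imwrite('pics/b4.png',cv2.resize(s[150:240,260:350],(540,540),interpolation=2))"
```

```text
local now [   4.1 -126.4  107.8] [ 6.4  0.9 -0.9]
```

View pics/b4.png

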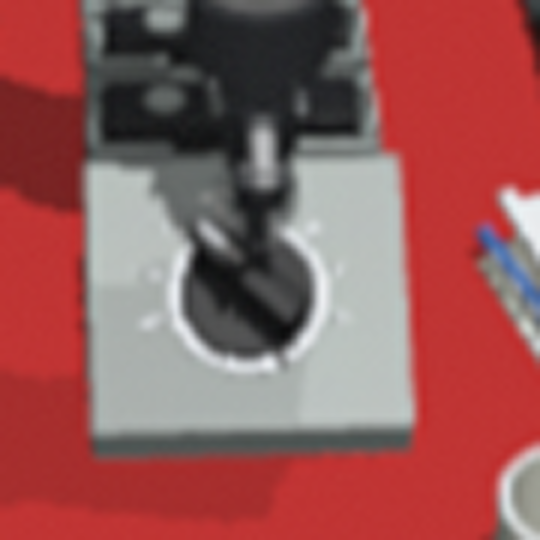

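The bar is at about 125°. Click 1 is at 165°, so I'll continue a bit less and then look.

Emit:
{"name": "apply_moves", "arguments": {"steps": [[0,-0.002,0.003,-0.004,0],[0,-0.004,0.007,-0.007,0],[0,-0.004,0.008,-0.011,0],[0,-0.004,0.007,-0.014,0],[0,-0.003,0.006,-0.016,0]]}}

```text
t: 11.52
ee_pos: [0.5224, -0.0558, 0.1102]
ee_rot: [0.031, 0.707, -0.031, 0.706]
wrist_force: [0.4, 0.9, 0.2]
grip_width: -0.0003
```

```bash
python3 -c "
from d import *
loc()
s=get_image('side')[:,:,::-1]
cv2.imwrite('pics/b5.png',cv2.resize(s[150:240,260:350],(540,540),interpolation=2))"
```

```text
local now [ -12.9 -121.3  110.2] [0.4 0.9 0.2]
```

View pics/b5.png

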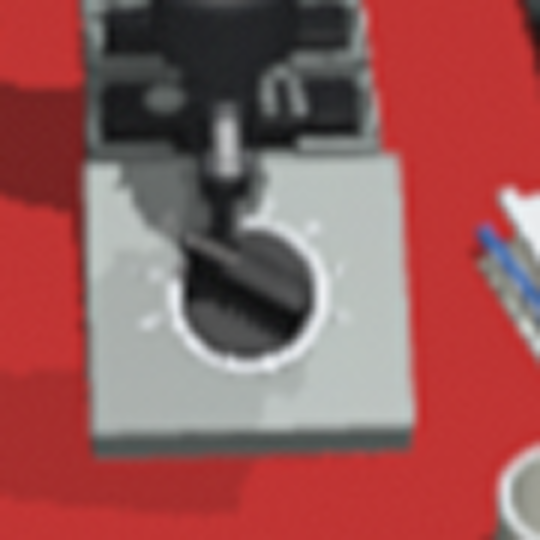

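The slope looks close to click 1 and the force is about zero, so it has probably snapped in. I'll back off and check.

Emit:
{"name": "apply_moves", "arguments": {"steps": [[0,-0.005,0.004,0.003,0],[0,-0.025,0.004,0.003,0],[0,-0.055,0.004,0.003,0],[0,-0.09,0.004,0.003,0],[0,-0.125,0.004,0.003,0]]}}

```text
t: 11.98
ee_pos: [0.5254, -0.052, 0.236]
ee_rot: [0.032, 0.707, -0.031, 0.705]
wrist_force: [0.5, -0.8, 0.2]
grip_width: 0.0
```

Emit:
{"name": "apply_moves", "arguments": {"steps": [[0,0,0.035,-0.02,0],[0,0,0.07,-0.04,0],[0,0,0.105,-0.06,0],[0,0,0.14,-0.08,0],[0,0,0.175,-0.1,0]]}}

```text
t: 12.4
ee_pos: [0.441, 0.1321, 0.2354]
ee_rot: [0.032, 0.707, -0.032, 0.706]
wrist_force: [1.3, 0.7, 0.8]
grip_width: -0.0
```

```bash
python3 -c "
from d import *
loc()
s=get_image('side')[:,:,::-1];t=get_image('top')[:,:,::-1]
cv2.imwrite('pics/b6s.png',s);cv2.imwrite('pics/b6t.png',t)
cv2.imwrite('pics/b6.png',np.hstack([cv2.resize(s[175:225,275:325],(400,400),interpolation=2),cv2.resize(t[155:215,230:290],(400,400),interpolation=2)]))"
```

```text
local now [-110.4   58.8  235.4] [1.3 0.7 0.8]
```

View pics/b6.png

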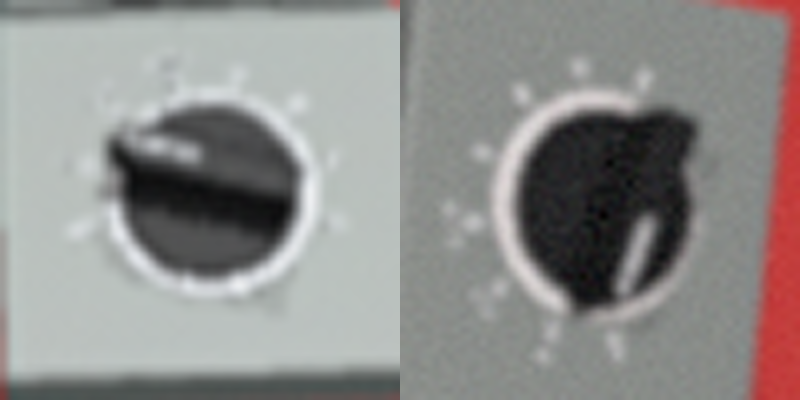

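View pics/b6t.png

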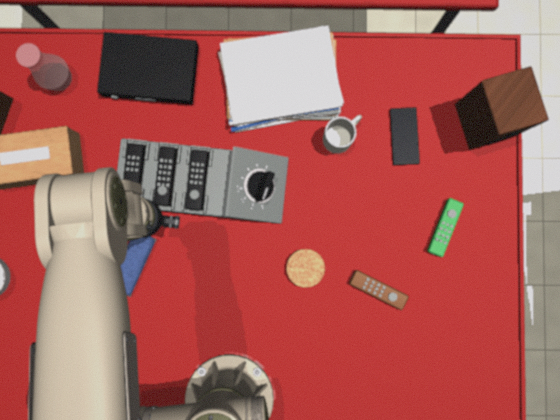

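```bash
python3 -c "
from d import *
for k in (0,1,2):
    f=np.radians(195-30*k);D=np.cos(f)*X+np.sin(f)*U
    a=proj('side',world(O+47*ax+43*D));b=proj('top',world(O+47*ax+43*D));c=proj('top',world(O+47*ax+0*D));e=proj('top',world(O+11*ax+43*D))
    print(k,'side nose crop',((a-[275,175])*8).round(),'top nose',((b-[230,155])*400/60).round()+[400,0],'axis',((c-[230,155])*400/60).round()+[400,0],'low nose',((e-[230,155])*400/60).round()+[400,0])
s=cv2.imread('pics/b6s.png');t=cv2.imread('pics/b6t.png')
cv2.imwrite('pics/b7.png',np.hstack([cv2.resize(s[125:185,265:335],(420,360),interpolation=2),cv2.resize(t[130:220,110:205],(380,360),interpolation=2)]))"
```

```text
0 side nose crop [103. 184.] top nose [661. 313.] axis [645. 195.] low nose [615. 315.]
1 side nose crop [101. 130.] top nose [607. 305.] axis [645. 195.] low nose [562. 308.]
2 side nose crop [127.  82.] top nose [562. 268.] axis [645. 195.] low nose [518. 271.]
```

View pics/b7.png

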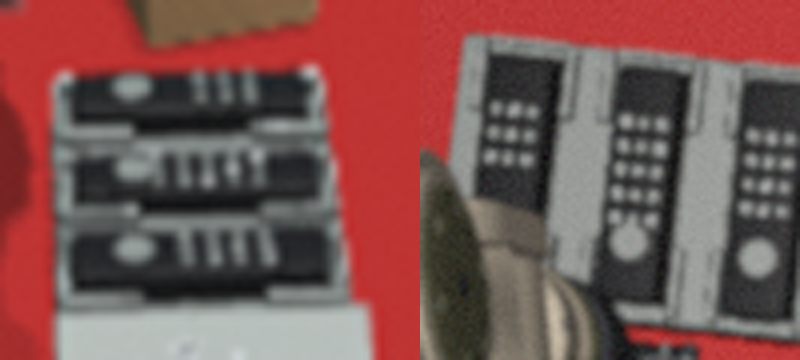

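The nose is seen at (112,142) in the side crop and its low edge at (575,310) in the top crop. Click 1 predicts (101,130) and (562,308), while clicks 0 and 2 are 40–60 px off. So the dial stands at click 1. The remote is flat in bay 1. I'll let the arm settle and hand in.

Emit:
{"name": "apply_moves", "arguments": {"steps": [[0,0,0,0,0],[0,0,0,0,0],[0,0,0,0,0],[0,0,0,0,0],[0,0,0,0,0]]}}

```text
t: 12.92
ee_pos: [0.4428, 0.1298, 0.2351]
ee_rot: [0.032, 0.707, -0.032, 0.706]
wrist_force: [-0.6, -0.4, 0.1]
grip_width: -0.0002
```

```bash
python3 -c "
from h import *
plan();print(close_job())"
```

```text
t 12.92 tcp [0.4428 0.1298 0.2351] yaw of tool y 84.79 grip -0.0002 F [-0.6 -0.4  0.1] q [ 0.11  0.1  -0.26  1.21 -0.    0.2 ]
the job is handed in; nothing more can be done
None
```

I laid the black remote flat in bay 1, the empty bay beside the dial. I then pushed the dial anticlockwise from click 6 to click 1 with closed fingers and backed the arm off. The job was handed in at 12.9 s.

**Remote:** the last pictures show it lying flat inside the rails and lips of bay 1. It was released only after the wrist force showed it touching the floor.

**Dial:** the nose best matches click 1. It sits about 5° off the exact tick angle. It was a similar amount off the other way at the start, so I put this down to a small error in where I placed the dial's axis. Clicks 0 and 2 would be clearly elsewhere in the picture.

**Other objects:** in the final top picture the mug, handset, coasters and other remotes look unmoved. The arm partly hid the blue case, so I could not fully check it, but the arm never went near it low down.

**Forces:** the highest wrist force I read was about 6 N. That came once while gripping, probably from the fingertips touching the table lightly, and once while turning the dial.

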